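Hang the hooked plaque on the drying rail and slide it to the tape

ROBOT

A 6-joint arm with a two-finger parallel gripper is mounted at the origin on the work surface. World frame = base frame: x ahead of the robot, y to its left, z up, the work surface at z = 0. Lengths are in m, angles in rad, forces in N, time in s.
With the tool pointing down it reaches from about 0.25 to 0.8 m from the base axis. Payload 3.9 kg.
Tool frame: the origin (TCP) lies midway between the tips of the shut fingers; the grasp point (between the pads) lies 19 mm behind it; z points along the fingers, y is the line along which they close (so a half turn about z gives the same grasp; the last joint's range is limited). The gripper opens to 85 mm and grips with 20 to 120 N. Pads are 22 mm wide; open, the fingers measure 114 mm over their backs; the gripper's body (76 mm by 85 mm) begins 54 mm behind the grasp point. The pads swing forward as they close: fully open they stand 13 mm farther back than shut.
Start: joints at [-1.253, 0.26, -0.138, 1.173, 0, 1.571], TCP at [0.164, -0.499, 0.231] pointing down, gripper open.
Joint ranges: [-2.78, 2.78], [-0.83, 1.72], [-1.28, 1.37], [-1.9, 2.12], [-1.57, 1.48], [-3.14, 3.14]. Speed limits (rad/s): [2.57, 2.57, 3.14, 3.14, 3.14, 3.14].

INTERFACE

Orientations are given as a unit quaternion [x, y, z, w].
In Python, from bench import bot gives the robot as it stands. The module is installed in compiled form; this text tells all that it offers.
- The arm moves only by the tool step_arm, never from a script. Its argument "plan" is a list of rows, each an object of numbers: "tx", "ty", "tz": the shift along the world's x, y, z in cm; "ax", "ay", "az": the turn, a rotation vector about the world's x, y, z in rad. A call has 1 to 20 rows; each row shifts and turns the commanded pose from where the row before left it; what a row does not reach is not made up. A row lasts 1/8 s, in which the tool goes at most 62.5 mm and 10.7 degrees, less where a joint would pass 70% of its speed; a pose out of reach is approached as far as the arm can. A call is refused whole if a number of a shift passes 6.25 or a number of a turn 0.188, either way. A call with a gripper value outside its range is refused whole. "jaw" is the finger opening in cm, from 0 to 8.54, set as the call begins (left out, the last holds). The fingers move at their own pace and stop on an object; "newtons" is the grip in N (left out, the last holds). Time passes only in rows, so rows that do not move let the fingers close. It gives the time, the measured TCP pose, the force, the opening and the grip force at its end, in the units of the state.
- bot.get_state(): the state, without advancing time (a new reading comes with each control period).
- bot.snapshot(name): name is "scene" or "top" or "wrist"; returns a dict with "image" (400x640x3 uint8, red, green, blue), "z_map" (400x640 float32, m along the optical axis (not along the pixel's ray), 0 where there is no reading), "camera_matrix" (3x3 intrinsics, pixels), "origin" and "rotation" of the camera in the world. Camera axes: x right, y down, z forward; pixel columns grow to the right and rows downward; lengths in m; the calibration is good to about 2 mm. The wrist camera is an equidistant fisheye: a pixel r from the principal point sees the ray r / f radians off the axis. A picture is of the moment at which its call begins.
- bot.sign_off(): hands the job in; it is judged then, once.
The state is a dict: "clock": time; "q": joint angles; "joint_vel": joint speeds; "effort": joint torques, N m; "tcp_pos": TCP position; "orientation": TCP orientation; "ft_force": force on the tool from outside, world axes, zero at the start; "torque": the same for the moment, N m; "grip_width": finger opening in m; "gripper_force": force on a finger pad.
Only numpy, scipy, OpenCV 4.12 (cv2) and the standard library are available. Lean on these libraries where they do the work, as an engineer would, in place of code of your own. Each camera call takes 0.05 s, during which the arm holds its last target. There are 200 camera calls.

TASK

Take the wooden plaque that has a hook out of the dowel rack, hook it over the drying rail about 10 cm or more short of the masking-tape mark, on the side away from the plaque already drying there, and let go so that it hangs down freely. Then take it again by the solid top of its hook and slide it along the rail until the whole thickness of the hook sits on the tape, and leave it hanging there, still. The plaque already on the rail is wet: do not touch it, and do not upset the hookless plaque in the rack, the tin or the tape roll.

Things in the scene. Friction and masses are not known exactly. Their poses are not given: they have to be found in the camera images.
- plaque_center (a point): Piece to hang (0.17 kg): wood plaque 90 (x) x 18 (y) x 110 (z) mm, plywood hook on its +x edge, 190 mm overall. Point: plaque's centre. x runs to the hook, y through the thickness, z across. Starts on edge in the rack: x level, roughly away from the robot, z up, this point 71 mm above the bench. Hanging: x up, -z away from the robot, square across the rail like a coat hanger.
- plaque_gap (a point): Mouth of the hook, 64 mm along x from plaque_center; same axes. The hook is a question mark, 12 mm thick: neck at z 15..29 mm from plaque to crown, lip at z -29..-15 with its end 19 mm beyond this point. The rail enters here sideways, from the -z side, through the 38 mm gap between plaque (19 mm to -x) and lip end (19 mm to +x), then goes along +x into the throat.
- plaque_seat (a point): Closed end of the hook's throat, 111 mm along x from plaque_center, same axes: it comes over the top of the rail. The throat is 30 mm wide (z -15..15), 28 mm deep, its corners bevelled 12 mm at 45 degrees, so that this point rests 1.5 mm above the tube. Let go while hooked on at a slant of 45 degrees, the piece swings down about the rail and comes to rest within about 2 s.
- plaque_crown (a point): Centre of the hook's solid crown, 128 mm along x from plaque_center, same axes: 34 mm along x (its height when hanging), 58 mm across, 12 mm thick (along the rail). When it hangs, 34 mm of wood stand above the tube's top: the place to pinch from above.
- rail_mid (a point): Middle of the drying rail: fixed level steel tube 22 mm in diameter, its axis along this point's y, 285 mm above the bench, clear between two timber uprights at y -325 and +325 mm (22 mm thick, reaching 37 mm above the axis). x is level and points away from the robot. Feet 220 mm long in x under the uprights; a stretcher 20 mm thick, up to 62 mm high, joins them.
- tape_mark (a point): The mark: a strip of masking tape 30 mm wide round the tube. This point is its centre, on the tube's axis; axes as those of the rail.
- wet_center (a point): Centre of the plaque of a plaque-and-hook just like the other, already hanging plumb on the rail (wet, not to be touched), 85 to 125 mm to one side of the tape, left or right. Axes as for plaque_center.
- rack: Fixed dowel rack: base board 110 x 190 x 16 mm, origin at the centre of its underside. Two slots along x, at y -50 and +50 mm, each between four 8 mm dowels 45 mm high (tops 61 mm above the bench) at x -34 and +34 mm; the gap for the plaque is 23 mm wide.
- bare_center (a point): Centre of the other plaque in the rack, 90 x 110 x 18 mm without a hook, standing in the other slot; leave it alone.
- tin: Varnish tin 84 mm in diameter, 85 mm high, origin at the centre of its underside; leave it alone.
- roll: Roll of masking tape lying flat, 96 mm outside diameter, 30 mm high, origin at the centre of its underside; leave it alone.
Things that resemble listed ones, but are neither listed nor needed, are in the scene too. What is shaped like the part that bears plaque_center but pink, red or turquoise is not meant.

How it is judged:
On the way, in this order (a step that is already met when the one before it is completed fails the run):
1. the hooked plaque hangs down freely from the rail, let go, at least 70 mm from the tape's centre (z of plaque_seat in the frame of tape_mark between 0.004 and 0.018 m and x of plaque_seat in the frame of tape_mark between -0.012 and 0.012 m and angle between plaque_center's own x axis and vertical below 0.3 rad and contact force between plaque and the arm below 0.05 N and contact force between plaque and the fingers below 0.05 N and (y of plaque_seat in the frame of tape_mark above 0.07 m or y of plaque_seat in the frame of tape_mark below -0.07 m)), for 0.3 s.
2. held by the crown of its hook, it is slid along the rail towards the tape (z of plaque_seat in the frame of tape_mark between 0.004 and 0.018 m and x of plaque_seat in the frame of tape_mark between -0.012 and 0.012 m and angle between plaque_center's own x axis and vertical below 0.25 rad and y of plaque_seat in the frame of tape_mark between -0.045 and 0.045 m and (y of plaque_seat in the frame of tape_mark above 0.015 m or y of plaque_seat in the frame of tape_mark below -0.015 m) and distance between the grasp point and plaque_crown below 0.045 m and contact force between plaque and the fingers above 1 N), for 0.03 s.
At the end, for the whole second after the job is handed in: The plaque hangs from the rail by its hook, throat seated on the tube, within 0.25 rad of plumb, released and still, with the middle of the hook within 9 mm of the middle of the tape (all of the 12 mm hook on the 30 mm tape) (z of plaque_seat in the frame of tape_mark between 0.004 and 0.018 m and x of plaque_seat in the frame of tape_mark between -0.012 and 0.012 m and angle between plaque_center's own x axis and vertical below 0.25 rad and y of plaque_seat in the frame of tape_mark between -0.009 and 0.009 m and contact force between plaque and the arm below 0.05 N and contact force between plaque and the fingers below 0.05 N and linear speed of plaque below 0.03 m/s and angular speed of plaque below 0.3 rad/s); the robot touches nothing.
It fails at once if the wet plaque on the rail is touched or shifted (contact force between wet_plaque and the arm above 0.3 N or contact force between wet_plaque and the fingers above 0.3 N or contact force between wet_plaque and plaque above 0.3 N or distance of wet_center from where it was at the start of the episode above 0.015 m).
It fails at once if the hookless plaque, the tin or the tape roll is upset (moved 30 mm) (distance of any of bare_center, tin, roll from where it was at the start of the episode above 0.03 m).
It also fails if it takes over 54 s, if anything falls off the work surface, if the arm or the gripper's body presses on something with over 40 N, if the wrist force passes 120 N, or if a joint passes its speed limit or range.

## Working session

There is one attempt and no reset: what is moved stays moved. The work goes in short steps, Python scripts to look and compute and a tool call to move; the robot and the scene stay as the last step left them, time stands still between calls to the robot, and variables do not carry over. Pictures are saved under pics/ and viewed, at most 10 in all, crops included, and the job is handed in when it is done.

Besides the shell and the picture viewer there is one more tool, called after "Request:" as name(argument=value, ...), one argument or row to a line, values as JSON. step_arm: Moves the arm, as the interface text tells. Its arguments: {"type":"object","properties":{"plan":{"type":"array","items":{"type":"object","properties":{"tx":{"type":"number"},"ty":{"type":"number"},"tz":{"type":"number"},"ax":{"type":"number"},"ay":{"type":"number"},"az":{"type":"number"}}}},"jaw":{"type":"number"},"newtons":{"type":"number"}},"required":["plan"]}

```bash
mkdir -p pics; cat > h.py <<'E'
from bench import bot
import numpy as np, cv2
def snap(n,f):
    s=bot.snapshot(n); cv2.imwrite(f'pics/{f}.png',s['image'][:,:,::-1]); np.savez(f'{f}.npz',**{k:np.array(v) for k,v in s.items()}); return s
def pt(s,u,v,z=None):
    K=s['camera_matrix']; z=s['z_map'][v,u] if z is None else z
    return s['origin']+s['rotation']@(np.array([(u-K[0,2])/K[0,0],(v-K[1,2])/K[1,1],1])*z)
def cloud(s):
    K=s['camera_matrix']; z=s['z_map']; v,u=np.mgrid[:400,:640]
    P=np.stack([(u-K[0,2])/K[0,0]*z,(v-K[1,2])/K[1,1]*z,z],-1)@s['rotation'].T+s['origin']
    P[z<=0]=np.nan; return P
E
python3 - <<'E'
from h import *
for n in('scene','top'):
    s=snap(n,n); print(n,s['origin'],s['rotation'].round(3).tolist(),s['camera_matrix'][0])
print(bot.get_state())
E
```

```text
scene [0.97238502 0.08403295 1.05221131] [0.554, 0.782, -0.234, -0.165] [378.30307368   0.         315.67592423]
top [ 0.39160353 -0.1166232   1.18555008] [0.717, -0.697, 0.023, -0.011] [389.89290636   0.         320.80561546]
{'clock': 0.1, 'q': array([-1.25299095e+00,  2.60624621e-01, -1.39284000e-01,  1.17272502e+00,
       -9.95929304e-06,  1.57081171e+00]), 'joint_vel': array([-4.15236664e-04, -7.36921663e-04,  3.35878693e-03,  1.19773046e-05,
        5.36929977e-05, -1.30411683e-03]), 'effort': array([ 2.72824400e-04, -4.06508410e+01,  2.54527044e+01,  1.00682190e-02,
        5.70248301e-05,  9.28442816e-07]), 'tcp_pos': array([ 0.16384831, -0.49809672,  0.23052824]), 'orientation': array([ 9.87402310e-01,  1.58227158e-01, -1.50287589e-04, -9.06295382e-04]), 'ft_force': array([ 0.1416906 ,  0.3872891 , -0.46447232]), 'torque': array([ 0.01934603, -0.00369405, -0.04554645]), 'gripper_force': 0.0, 'grip_width': 0.08584220285302853}
```

```bash
sed -i "s/s=bot.snapshot(n);/s=dict(bot.snapshot(n)); s['rotation']=Rotation.from_quat(s['rotation']).as_matrix();/; 2a from scipy.spatial.transform import Rotation" h.py; python3 - <<'E'
from h import *
for n in('scene','top'): snap(n,n)
E
```

```text
(no output)
```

View pics/scene.png

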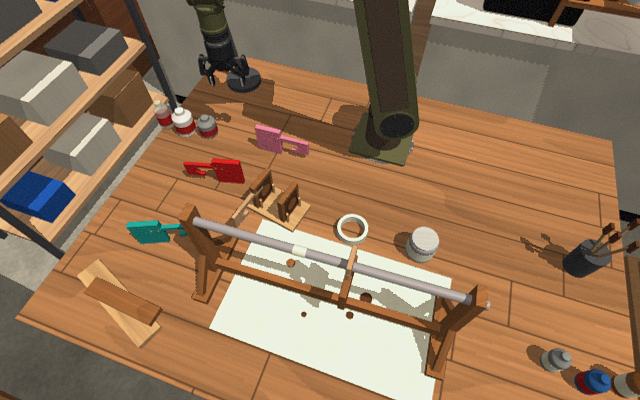

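View pics/top.png

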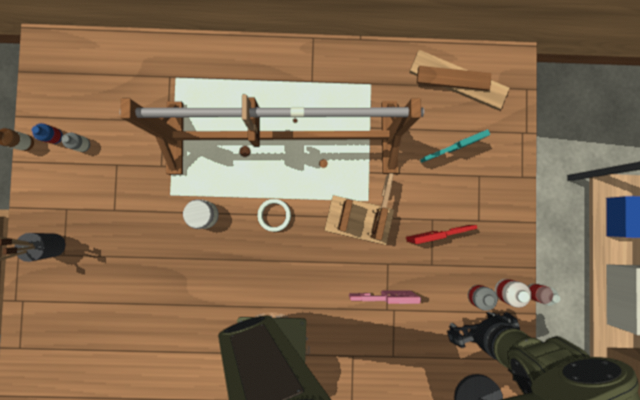

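```bash
python3 - <<'E'
from h import *
s=dict(np.load('top.npz')); P=cloud(s)
for n,u,v in [('railL',170,112),('railR',390,112),('tape',297,112),('wet',246,103),('wet',248,130),('wetdn',254,135),('roll',286,215),('tin',200,214)]: print(n,P[v,u].round(4))
S=dict(np.load('scene.npz')); Q=cloud(S)
# rail fit from both clouds
for nm,C in(('top',P),('scene',Q)):
    m=(C[...,2]>.285)&(C[...,2]<.30)&(C[...,0]>.4)
    p=C[m]; print(nm,p.min(0),p.max(0),len(p))
# plaques in rack: z > .066 & <.13 near
for nm,C in(('top',P),('scene',Q)):
  for lo,hi in((.115,.135),(.10,.115),(.08,.095),):
    m=(C[...,2]>lo)&(C[...,2]<hi)&(C[...,0]>.2)&(C[...,0]<.5)&(C[...,1]<-.05)&(C[...,1]>-.4)
    n,l,st,c=cv2.connectedComponentsWithStats(m.astype('uint8'))
    for i in range(1,n):
        if st[i,4]>15:
            p=C[l==i]; c=p.mean(0); w,V=np.linalg.eigh(np.cov(p[:,:2].T)); a=V[:,1]; t=(p[:,:2]-c[:2])@a; 
            print(nm,lo,st[i],c.round(4),'dir',(a*np.sign(a[0])).round(3),'ext',np.ptp(t).round(3),np.ptp((p[:,:2]-c[:2])@V[:,0]).round(3),p[:,2].max().round(3))
im=s['image'][150:260,300:420,::-1]; a=cv2.resize(im,None,fx=5,fy=5,interpolation=2)
cv2.imwrite('pics/c1.png',a)
E
```

```text
railL [0.6338 0.2209 0.2952]
railR [ 0.6497 -0.2853  0.2972]
tape [ 0.6429 -0.0703  0.2965]
wet [0.6505 0.0417 0.3284]
wet [0.6119 0.0518 0.234 ]
wetdn [0.6    0.0367 0.2338]
roll [ 0.4088 -0.0333  0.0298]
tin [0.4041 0.2035 0.0858]
top [ 0.60865081 -0.36285045  0.28501215] [0.67522562 0.3369727  0.29994437] 2673
scene [ 0.61152813 -0.34867261  0.28500256] [0.67988346 0.33587376 0.29974464] 2866
top 0.115 [339 199  14  33 223] [ 0.4112 -0.2017  0.1256] dir [ 0.979 -0.203] ext 0.09 0.018 0.132
top 0.115 [375 208  13  33 229] [ 0.3906 -0.299   0.1255] dir [ 0.98  -0.197] ext 0.089 0.019 0.13
top 0.1 [382 191   8  17  45] [ 0.4588 -0.3133  0.1018] dir [ 0.972 -0.233] ext 0.049 0.013 0.105
top 0.1 [376 207   5  23  25] [ 0.4073 -0.294   0.1078] dir [ 0.979 -0.202] ext 0.063 0.001 0.115
top 0.08 [373 216   5  23  25] [ 0.3814 -0.2885  0.088 ] dir [ 0.983 -0.184] ext 0.063 0.002 0.095
scene 0.115 [250 168  21  23 172] [ 0.3955 -0.3004  0.1233] dir [ 0.979 -0.202] ext 0.091 0.02 0.13
scene 0.115 [277 181  21  25 181] [ 0.4163 -0.203   0.1232] dir [ 0.98  -0.201] ext 0.089 0.019 0.128
scene 0.1 [250 172  21  23  78] [ 0.4055 -0.2972  0.1075] dir [ 0.961 -0.278] ext 0.092 0.015 0.115
scene 0.1 [277 187  21  22  65] [ 0.4254 -0.1995  0.1072] dir [ 0.963 -0.27 ] ext 0.087 0.017 0.115
scene 0.08 [241 176  31  37  84] [ 0.4221 -0.3003  0.0878] dir [ 0.973 -0.229] ext 0.149 0.008 0.095
scene 0.08 [278 190  20  22  59] [ 0.4275 -0.2001  0.0877] dir [ 0.959 -0.282] ext 0.086 0.015 0.095
```

View pics/c1.png

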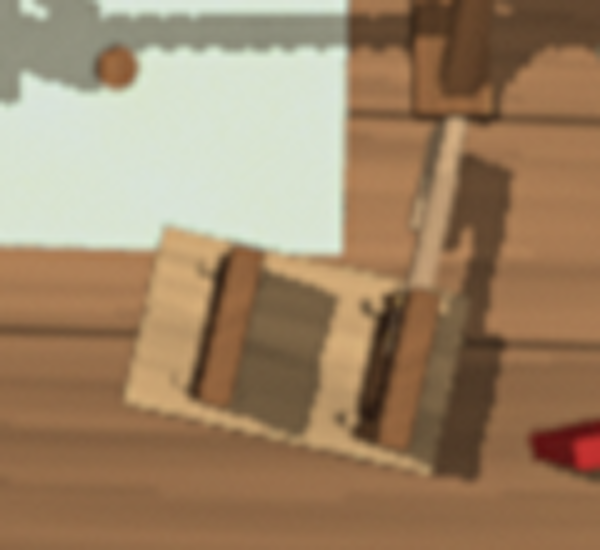

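```bash
python3 - <<'E'
from h import *
for nm in('top','scene'):
    s=dict(np.load(nm+'.npz')); C=cloud(s); im=s['image'].astype(int)
    m=(C[...,2]>.288)&(C[...,2]<.302)&(abs(C[...,0]-.643)<.04)&(abs(C[...,1])<.3)
    p=C[m]; 
    for _ in range(3):
        f=np.polyfit(p[:,1],p[:,0],1); p=p[abs(np.polyval(f,p[:,1])-p[:,0])<.008]
    print(nm,'x=%.4f*y+%.4f'%tuple(f),len(p), 'ztop',np.percentile(p[:,2],[50,95]))
    r,g,b=im[...,0],im[...,1],im[...,2]
    t=m&(r>200)&(r-b>8); q=C[t]; q=q[abs(q[:,1]+.07)<.05]
    print('tape',len(q),q.mean(0),np.percentile(q[:,1],[2,50,98]) )
    w=(C[...,2]>.305)&(abs(C[...,1])<.2)&(abs(C[...,0]-.643)<.05); print('wet crown',C[w].mean(0),np.ptp(C[w],axis=0),w.sum())
    u=(C[...,2]>.303)&(abs(C[...,1])>.27)&(abs(C[...,0]-.643)<.06)&(C[...,2]<.4); 
    for sg in(1,-1):
        z=C[u&(C[...,1]*sg>0)]; print('upr',z.mean(0),z[:,1].min(),z[:,1].max())
E
```

```text
top x=-0.0365*y+0.6402 1757 ztop [0.29541117 0.29841264]
tape 47 [ 0.64645827 -0.06932624  0.29589383] [-0.08184973 -0.07003307 -0.05660532]
wet crown [0.63862576 0.04489855 0.32663585] [0.05669708 0.01409668 0.03131698] 207
upr [0.62987236 0.30827782 0.31920626] 0.2988094544693789 0.322634023517664
upr [ 0.65267937 -0.33643434  0.31957231] -0.3491418346691638 -0.3261953182837878
scene x=-0.0354*y+0.6470 1927 ztop [0.29355902 0.29628652]
tape 110 [ 0.64849818 -0.07095232  0.29354147] [-0.08562349 -0.071126   -0.05573194]
wet crown [0.64741947 0.04545783 0.32769063] [0.05679737 0.01302829 0.02816265] 176
upr [0.63598597 0.30779235 0.31814933] 0.2976603346016358 0.3208147214702708
upr [ 0.65871581 -0.33627042  0.31737962] -0.35094733361168756 -0.32731140936047454
```

Request:
step_arm(
  plan=[
    {"tx": 5,"ty": 4.5,"az": -0.13},
    {"tx": 6,"ty": 5,"az": -0.13},
    {"tx": 6,"ty": 5,"az": -0.13},
    {"tx": 6,"ty": 5,"az": -0.13},
    {},
    {},
  ],
  jaw=6.5,
)

```text
$.plan[0]: bad value
```

Request:
step_arm(
  plan=[
    {"tx": 5,"ty": 4.5,"tz": 0,"ax": 0,"ay": 0,"az": -0.13},
    {"tx": 6,"ty": 5,"tz": 0,"ax": 0,"ay": 0,"az": -0.13},
    {"tx": 6,"ty": 5,"tz": 0,"ax": 0,"ay": 0,"az": -0.13},
    {"tx": 6,"ty": 5,"tz": 0,"ax": 0,"ay": 0,"az": -0.13},
    {"tx": 0,"ty": 0,"tz": 0,"ax": 0,"ay": 0,"az": 0},
    {"tx": 0,"ty": 0,"tz": 0,"ax": 0,"ay": 0,"az": 0},
  ],
  jaw=6.5,
)

```text
clock: 0.95
tcp_pos: [0.3543, -0.3368, 0.2311]
orientation: [0.995, -0.1, -0.0, 0.0]
ft_force: [-0.0, 0.4, -0.7]
grip_width: 0.0651
gripper_force: 0.0
```

Request:
step_arm(
  plan=[
    {"tx": 2.2,"ty": 1.8,"tz": 0,"ax": 0,"ay": 0,"az": 0},
    {"tx": 2.2,"ty": 1.8,"tz": 0,"ax": 0,"ay": 0,"az": 0},
    {"tx": 0,"ty": 0,"tz": -3,"ax": 0,"ay": 0,"az": 0},
    {"tx": 0,"ty": 0,"tz": 0,"ax": 0,"ay": 0,"az": 0},
    {"tx": 0,"ty": 0,"tz": 0,"ax": 0,"ay": 0,"az": 0},
  ],
)

```text
clock: 1.58
tcp_pos: [0.3977, -0.3019, 0.2018]
orientation: [0.995, -0.102, -0.0, 0.0]
ft_force: [0.1, 0.3, 0.2]
grip_width: 0.0648
gripper_force: 0.0
```

```bash
python3 - <<'E'
from h import *
s=snap('wrist','w1'); st=bot.get_state(); print(st['tcp_pos'],Rotation.from_quat(st['orientation']).as_matrix().round(3)); print(s['origin'],s['rotation'].round(3),s['camera_matrix'])
E
```

```text
[ 0.3982231  -0.30205158  0.20221642] [[ 0.979 -0.203  0.001]
 [-0.203 -0.979 -0.001]
 [ 0.001  0.001 -1.   ]]
[ 0.47559755 -0.31774102  0.34337738] [[-0.202 -0.933 -0.298]
 [-0.979  0.192  0.062]
 [-0.     0.304 -0.953]] [[309.70691629   0.         321.62987375]
 [  0.         309.70691629 192.26491777]
 [  0.           0.           1.        ]]
```

View pics/w1.png

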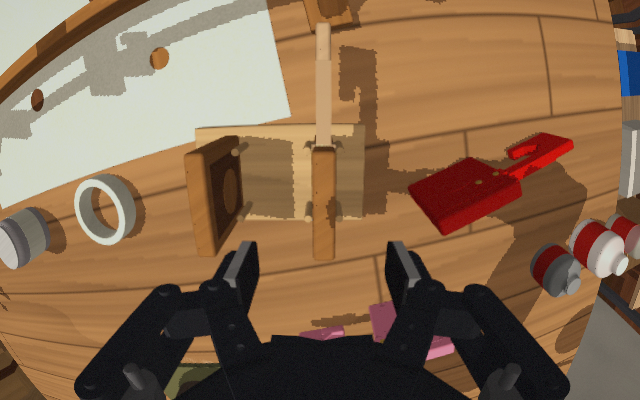

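Request:
step_arm(
  plan=[
    {"tx": 0,"ty": 0.1,"tz": -4,"ax": 0,"ay": 0,"az": 0},
    {"tx": 0,"ty": 0,"tz": -4,"ax": 0,"ay": 0,"az": 0},
    {"tx": 0,"ty": 0,"tz": -4,"ax": 0,"ay": 0,"az": 0},
    {"tx": 0,"ty": 0,"tz": 0,"ax": 0,"ay": 0,"az": 0},
    {"tx": 0,"ty": 0,"tz": 0,"ax": 0,"ay": 0,"az": 0},
  ],
)

```text
clock: 2.25
tcp_pos: [0.3995, -0.301, 0.083]
orientation: [0.995, -0.101, 0.001, 0.001]
ft_force: [0.5, 0.1, -0.5]
grip_width: 0.065
gripper_force: 0.0
```

Request:
step_arm(
  plan=[
    {"tx": 0,"ty": 0,"tz": 0,"ax": 0,"ay": 0,"az": 0},
    {"tx": 0,"ty": 0,"tz": 0,"ax": 0,"ay": 0,"az": 0},
    {"tx": 0,"ty": 0,"tz": 0,"ax": 0,"ay": 0,"az": 0},
    {"tx": 0,"ty": 0,"tz": 0,"ax": 0,"ay": 0,"az": 0},
    {"tx": 0,"ty": 0,"tz": 0,"ax": 0,"ay": 0,"az": 0},
    {"tx": 0,"ty": 0,"tz": 0,"ax": 0,"ay": 0,"az": 0},
    {"tx": 0,"ty": 0,"tz": 0,"ax": 0,"ay": 0,"az": 0},
    {"tx": 0,"ty": 0,"tz": 0,"ax": 0,"ay": 0,"az": 0},
  ],
  jaw=1,
  newtons=70,
)

```text
clock: 3.25
tcp_pos: [0.3991, -0.3007, 0.0822]
orientation: [0.995, -0.101, 0.001, 0.001]
ft_force: [-1.3, -0.9, 5.3]
grip_width: 0.0171
gripper_force: 69.3
```

Request:
step_arm(
  plan=[
    {"tx": 0,"ty": 0,"tz": 2,"ax": 0,"ay": 0,"az": 0},
    {"tx": 0,"ty": 0,"tz": 3.5,"ax": 0,"ay": 0,"az": 0},
    {"tx": 0,"ty": 0,"tz": 3.5,"ax": 0,"ay": 0,"az": 0},
    {"tx": 0,"ty": 0,"tz": 3.5,"ax": 0,"ay": 0,"az": 0},
    {"tx": 0,"ty": 0,"tz": 3.5,"ax": 0,"ay": 0,"az": 0},
    {"tx": 0,"ty": 1.5,"tz": 3.5,"ax": 0,"ay": 0,"az": 0.06},
    {"tx": 0,"ty": 2.4,"tz": 1.7,"ax": 0,"ay": 0,"az": 0.06},
    {"tx": 0,"ty": 2.4,"tz": 0,"ax": 0,"ay": 0,"az": 0.06},
    {"tx": 0,"ty": 2.4,"tz": 0,"ax": 0,"ay": 0,"az": 0.06},
    {"tx": 0,"ty": 2.4,"tz": 0,"ax": 0,"ay": 0,"az": 0},
    {"tx": 0,"ty": 0,"tz": 0,"ax": 0.004,"ay": -0.112,"az": 0},
    {"tx": 0,"ty": 0,"tz": 0,"ax": 0.004,"ay": -0.112,"az": 0},
    {"tx": 0,"ty": 0,"tz": 0,"ax": 0.004,"ay": -0.112,"az": 0},
    {"tx": 0,"ty": 0,"tz": 0,"ax": 0.004,"ay": -0.112,"az": 0},
    {"tx": 0,"ty": 0,"tz": 0,"ax": 0.004,"ay": -0.112,"az": 0},
    {"tx": 0,"ty": 0,"tz": 0,"ax": 0.004,"ay": -0.112,"az": 0},
    {"tx": 0,"ty": 0,"tz": 0,"ax": 0.004,"ay": -0.113,"az": 0},
    {"tx": 0,"ty": 0,"tz": 0,"ax": 0,"ay": 0,"az": 0},
  ],
)

```text
clock: 5.5
tcp_pos: [0.3954, -0.187, 0.2893]
orientation: [0.925, 0.015, 0.38, -0.008]
ft_force: [0.4, 0.6, -2.1]
grip_width: 0.017
gripper_force: 69.5
```

```bash
python3 - <<'E'
from h import *
st=bot.get_state(); print(st['tcp_pos'],Rotation.from_quat(st['orientation']).as_matrix().round(3),st['q'].round(2),st['ft_force'])
E
```

```text
[ 0.39539478 -0.1869968   0.28928226] [[ 0.711  0.034  0.703]
 [ 0.022 -0.999  0.027]
 [ 0.703 -0.004 -0.711]] [-0.85 -0.3  -0.82  0.49  0.58  2.42] [ 0.37501888  0.64643103 -2.11300855]
```

Request:
step_arm(
  plan=[
    {"tx": 3,"ty": 0,"tz": 0,"ax": 0,"ay": 0,"az": 0},
    {"tx": 3.5,"ty": 0,"tz": 0.5,"ax": 0,"ay": 0,"az": 0},
    {"tx": 3.5,"ty": 0,"tz": 0.5,"ax": 0,"ay": 0,"az": 0},
    {"tx": 3,"ty": 0,"tz": 0,"ax": 0,"ay": 0,"az": 0},
    {"tx": 1.5,"ty": 0,"tz": 0,"ax": 0,"ay": 0,"az": 0},
    {"tx": 0,"ty": 0,"tz": 0,"ax": 0,"ay": 0,"az": 0},
    {"tx": 0,"ty": 0,"tz": 0,"ax": 0,"ay": 0,"az": 0},
  ],
)

```text
clock: 6.38
tcp_pos: [0.5426, -0.1886, 0.3025]
orientation: [0.924, 0.017, 0.382, -0.007]
ft_force: [-0.4, -0.2, -2.0]
grip_width: 0.0171
gripper_force: 69.4
```

```bash
python3 - <<'E'
from h import *
st=bot.get_state(); print(st['tcp_pos'],st['q'].round(2))
s=snap('wrist','w2'); S=snap('scene','s2')
im=S['image'][150:310,170:370,::-1]; cv2.imwrite('pics/s2c.png',cv2.resize(im,None,fx=3.5,fy=3.5,interpolation=2))
E
```

```text
[ 0.54261828 -0.18859635  0.3025291 ] [-0.56 -0.11 -0.68  0.3   0.4   2.7 ]
```

View pics/s2c.png

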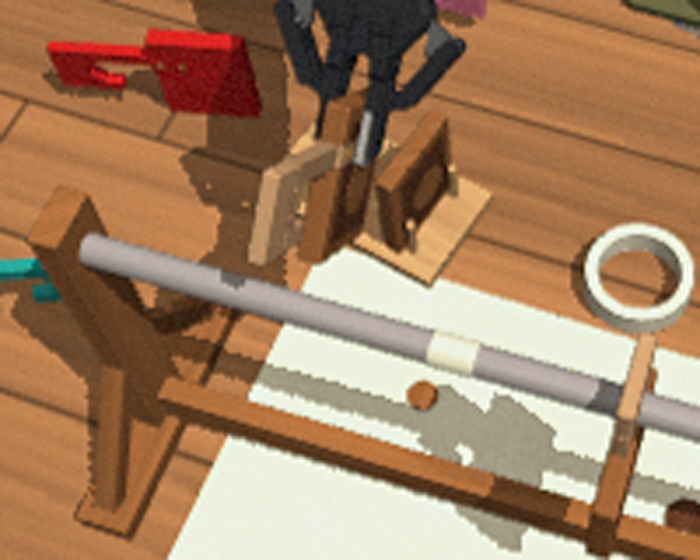

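View pics/w2.png

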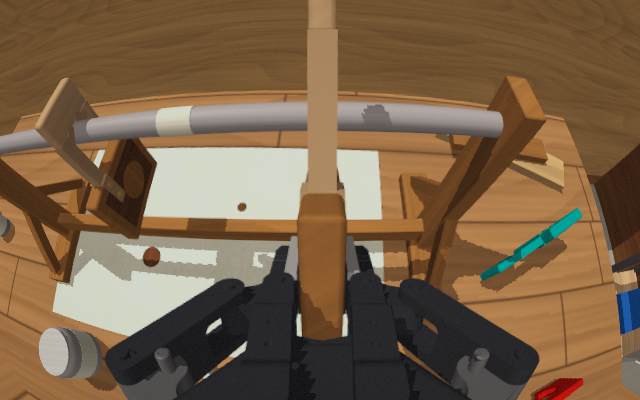

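```bash
cat > m.py <<'E'
from h import *
def meas(y0=-.19):
    st=bot.get_state(); R=Rotation.from_quat(st['orientation']).as_matrix(); t=st['tcp_pos']
    B=np.stack([R[:,0],-R[:,1],-R[:,2]],1)  # piece axes in world
    C0=t-B@[.006,0,.011]
    for nm in('scene','top'):
        S=dict(np.load(nm+'_m.npz')); C=cloud(S)
        D=(C-C0)@B
        m=(abs(D[...,1])<.03)&(D[...,0]>-.05)&(D[...,0]<.17)&(abs(D[...,2])<.08)
        for lo,hi in((-.05,.035),(.05,.085),(.10,.15)):
            k=m&(D[...,0]>lo)&(D[...,0]<hi); p=D[k]; p=p[np.isfinite(p[:,0])]
            if len(p)>5: print(nm,lo,len(p),'x',(1e3*np.percentile(p[:,0],[2,98])).round(),'y',(1e3*np.percentile(p[:,1],[2,50,98])).round(1),'z',(1e3*np.percentile(p[:,2],[2,50,98])).round())
        f=np.load('rail.npy') if 0 else None
    y=t[1]; r=np.array([.6436-.036*y,y,.285]); print('rail in piece frame mm',((r-C0)@B*1e3).round(1))
E
python3 - <<'E'
from m import *
snap('scene','scene_m'); snap('top','top_m'); meas()
E
```

```text
scene -0.05 651 x [-39.  33.] y [-25.8   9.   23.8] z [-50.  36.  78.]
scene 0.05 242 x [54. 83.] y [-28.2   3.5  28.3] z [-80. -70.  28.]
scene 0.1 329 x [102. 145.] y [-5.3  4.8  6.3] z [-29.   2.  27.]
top -0.05 398 x [-5. 33.] y [-28.5   4.6  27.1] z [-32.  55.  77.]
top 0.05 270 x [51. 83.] y [-28.5   5.4  29.4] z [-78. -67.  31.]
top 0.1 223 x [101. 144.] y [-4.3  3.   7.3] z [-24.  26.  31.]
rail in piece frame mm [ 69.2  -3.9 -78. ]
```

Request:
step_arm(
  plan=[
    {"tx": 0.36,"ty": 0,"tz": 0.35,"ax": 0,"ay": 0,"az": 0},
    {"tx": 1.1,"ty": 0.04,"tz": -1.11,"ax": 0,"ay": 0,"az": 0},
    {"tx": 1.1,"ty": 0.04,"tz": -1.11,"ax": 0,"ay": 0,"az": 0},
    {"tx": 1.1,"ty": 0.04,"tz": -1.11,"ax": 0,"ay": 0,"az": 0},
    {"tx": 1.1,"ty": 0.04,"tz": -1.11,"ax": 0,"ay": 0,"az": 0},
    {"tx": 1.08,"ty": 0.04,"tz": -1.11,"ax": 0,"ay": 0,"az": 0},
    {"tx": 0,"ty": 0,"tz": 0,"ax": 0,"ay": 0,"az": 0},
    {"tx": 0,"ty": 0,"tz": 0,"ax": 0,"ay": 0,"az": 0},
    {"tx": 0,"ty": 0,"tz": 0,"ax": 0,"ay": 0,"az": 0},
  ],
)

```text
clock: 7.7
tcp_pos: [0.602, -0.1871, 0.252]
orientation: [0.924, 0.017, 0.383, -0.006]
ft_force: [0.2, -0.5, -1.5]
grip_width: 0.0173
gripper_force: 69.4
```

```bash
python3 - <<'E'
from m import *
snap('scene','scene_m'); snap('top','top_m'); meas()
print(bot.get_state()['tcp_pos'])
E
```

```text
scene -0.05 545 x [-34.  32.] y [-27.2   8.8  24.6] z [-50.  47.  79.]
scene 0.05 207 x [54. 81.] y [-28.4   6.2  29. ] z [-11.   7.  28.]
scene 0.1 325 x [102. 145.] y [-5.3  4.4  6.2] z [-28.   3.  27.]
top -0.05 338 x [-4. 33.] y [-29.2   3.8  27.6] z [-37.  55.  78.]
top 0.05 281 x [53. 83.] y [-28.4   2.3  29.4] z [ 0. 11. 31.]
top 0.1 187 x [101. 144.] y [-4.   2.6  7.3] z [-24.  27.  32.]
rail in piece frame mm [63.5 -1.9  0.1]
[ 0.60192997 -0.18703605  0.25197352]
```

Request:
step_arm(
  plan=[
    {"tx": -0.78,"ty": -0.02,"tz": -0.77,"ax": 0,"ay": 0,"az": 0},
    {"tx": -0.78,"ty": -0.02,"tz": -0.77,"ax": 0,"ay": 0,"az": 0},
    {"tx": -0.78,"ty": -0.02,"tz": -0.77,"ax": 0,"ay": 0,"az": 0},
    {"tx": 0,"ty": 0,"tz": 0,"ax": 0,"ay": 0,"az": 0},
    {"tx": 0,"ty": 0,"tz": 0,"ax": 0,"ay": 0,"az": 0},
    {"tx": 0,"ty": 0,"tz": 0,"ax": 0,"ay": 0,"az": 0},
  ],
)

```text
clock: 8.55
tcp_pos: [0.5787, -0.1876, 0.2284]
orientation: [0.924, 0.017, 0.383, -0.006]
ft_force: [-1.4, -1.2, -0.2]
grip_width: 0.0172
gripper_force: 69.9
```

```bash
python3 - <<'E'
from m import *
snap('scene','scene_m'); snap('top','top_m'); meas()
E
```

```text
scene -0.05 511 x [-37.  33.] y [-27.4   9.   24.8] z [-46.  46.  79.]
scene 0.05 47 x [52. 84.] y [-5.2  5.1  6.2] z [11. 27. 28.]
scene 0.1 423 x [101. 145.] y [-27.3   4.9  27.6] z [-27.   2.  28.]
top -0.05 327 x [-5. 33.] y [-28.2   4.4  28.8] z [-36.  55.  78.]
top 0.05 75 x [51. 84.] y [-4.2  1.6  7.5] z [20. 29. 32.]
top 0.1 291 x [101. 144.] y [-27.2   2.8  27.4] z [-22.  11.  31.]
rail in piece frame mm [96.7 -2.8  0.4]
```

Request:
step_arm(
  plan=[
    {"tx": 0,"ty": 0,"tz": 0,"ax": 0,"ay": 0,"az": 0},
    {"tx": 0,"ty": 0,"tz": 0,"ax": 0,"ay": 0,"az": 0},
    {"tx": -2,"ty": 0,"tz": 2,"ax": 0,"ay": 0,"az": 0},
    {"tx": -3,"ty": 0,"tz": 3,"ax": 0,"ay": 0,"az": 0},
    {"tx": -3,"ty": 0,"tz": 3,"ax": 0,"ay": 0,"az": 0},
    {"tx": -3,"ty": 0,"tz": 3,"ax": 0,"ay": 0,"az": 0},
    {"tx": 0,"ty": 0,"tz": 4,"ax": 0,"ay": 0,"az": 0},
    {"tx": 0,"ty": 0,"tz": 4,"ax": 0,"ay": 0,"az": 0},
    {"tx": 0,"ty": 0,"tz": 4,"ax": 0,"ay": 0,"az": 0},
  ],
  jaw=8.4,
)

```text
clock: 9.78
tcp_pos: [0.4683, -0.1874, 0.4598]
orientation: [0.924, 0.017, 0.383, -0.006]
ft_force: [0.5, -0.3, 0.0]
grip_width: 0.0842
gripper_force: 0.0
```

Request:
step_arm(
  plan=[
    {"tx": 0,"ty": 0,"tz": 0,"ax": -0.004,"ay": 0.131,"az": 0},
    {"tx": 0,"ty": 0,"tz": 0,"ax": -0.004,"ay": 0.131,"az": 0},
    {"tx": 0,"ty": 0,"tz": 0,"ax": -0.004,"ay": 0.131,"az": 0},
    {"tx": 0,"ty": 0,"tz": 0,"ax": -0.004,"ay": 0.131,"az": 0},
    {"tx": 0,"ty": 0,"tz": 0,"ax": -0.004,"ay": 0.131,"az": 0},
    {"tx": 0,"ty": 0,"tz": 0,"ax": -0.004,"ay": 0.131,"az": 0},
    {"tx": 0,"ty": 0,"tz": 2,"ax": 0,"ay": 0,"az": 0},
    {"tx": 0,"ty": 0,"tz": 0,"ax": 0,"ay": 0,"az": 0},
    {"tx": 0,"ty": 0,"tz": 0,"ax": 0,"ay": 0,"az": 0},
    {"tx": 0,"ty": 0,"tz": 0,"ax": 0,"ay": 0,"az": 0},
    {"tx": 0,"ty": 0,"tz": 0,"ax": 0,"ay": 0,"az": 0},
    {"tx": 0,"ty": 0,"tz": 0,"ax": 0,"ay": 0,"az": 0},
  ],
  jaw=6,
)

```text
clock: 11.28
tcp_pos: [0.4682, -0.1874, 0.4783]
orientation: [1.0, 0.018, -0.0, -0.002]
ft_force: [0.0, 0.1, 0.4]
grip_width: 0.0599
gripper_force: 0.0
```

```bash
cat > hk.py <<'E'
from h import *
def hook(lo,hi):
    for nm in('scene','top'):
        C=cloud(snap(nm,nm+'_m'))
        m=(C[...,2]>.303)&(C[...,2]<.345)&(C[...,1]>lo)&(C[...,1]<hi)&(abs(C[...,0]-.645)<.06)
        p=C[m]; print(nm,len(p),p.mean(0).round(4),'min',np.percentile(p,2,axis=0).round(3),'max',np.percentile(p,98,axis=0).round(3))
        q=p[p[:,2]>.318]; f=np.polyfit(q[:,0],q[:,1],1); print(' yaw',f[0].round(3))
E
python3 - <<'E'
from hk import *
hook(-.3,-.1); hook(0,.1)
st=bot.get_state(); print(st['tcp_pos'],st['orientation'],st['q'].round(2))
cv2.imwrite('pics/s3c.png',cv2.resize(cv2.imread('pics/scene_m.png')[150:310,170:370],None,fx=3.5,fy=3.5,interpolation=2))
E
```

```text
scene 233 [ 0.6538 -0.1829  0.323 ] min [ 0.624 -0.191  0.304] max [ 0.679 -0.178  0.332]
 yaw 0.038
top 106 [ 0.6571 -0.1818  0.3267] min [ 0.633 -0.189  0.304] max [ 0.675 -0.177  0.334]
 yaw -0.089
scene 182 [0.6477 0.0455 0.327 ] min [0.616 0.039 0.305] max [0.671 0.051 0.332]
 yaw 0.031
top 206 [0.6387 0.0449 0.3269] min [0.612 0.04  0.306] max [0.667 0.053 0.335]
 yaw 0.033
[ 0.46849024 -0.1874604   0.47821624] [ 9.99834301e-01  1.81077186e-02 -4.29611550e-04 -1.81585803e-03] [-0.38  0.26  0.51  1.82  0.    2.72]
```

View pics/s3c.png

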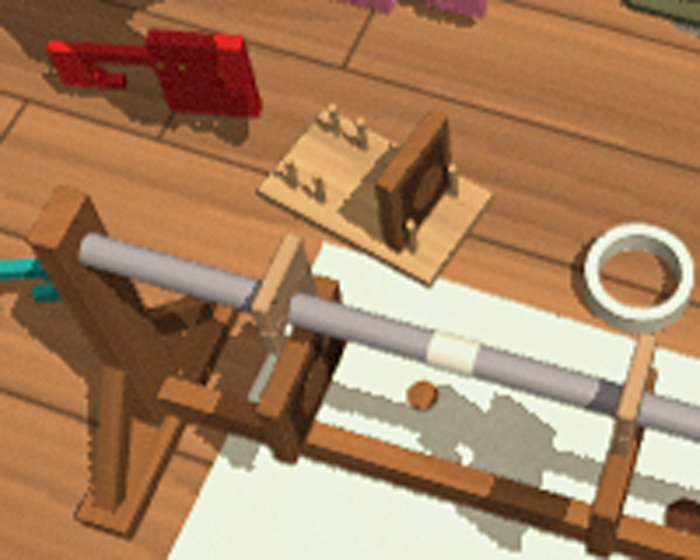

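Request:
step_arm(
  plan=[
    {"tx": 4,"ty": 0,"tz": 0,"ax": 0,"ay": 0,"az": 0},
    {"tx": 5,"ty": 0.1,"tz": 0,"ax": 0,"ay": 0,"az": 0},
    {"tx": 5,"ty": 0.2,"tz": -2,"ax": 0,"ay": 0,"az": 0},
    {"tx": 4.2,"ty": 0,"tz": -4,"ax": 0,"ay": 0,"az": 0},
    {"tx": 0,"ty": 0,"tz": -3.5,"ax": 0,"ay": 0,"az": 0},
    {"tx": 0,"ty": 0,"tz": 0,"ax": 0,"ay": 0,"az": 0},
    {"tx": 0,"ty": 0,"tz": 0,"ax": 0,"ay": 0,"az": 0},
    {"tx": 0,"ty": 0,"tz": 0,"ax": 0,"ay": 0,"az": 0},
  ],
  jaw=4.5,
)

```text
clock: 12.48
tcp_pos: [0.6516, -0.185, 0.3878]
orientation: [1.0, 0.018, 0.004, -0.001]
ft_force: [0.6, -0.6, 0.5]
grip_width: 0.045
gripper_force: 0.0
```

```bash
python3 - <<'E'
from h import *
snap('wrist','w4'); st=bot.get_state(); print(st['tcp_pos'],st['orientation'],st['q'].round(2))
E
```

```text
[ 0.6516202  -0.18498969  0.38739542] [ 9.99832223e-01  1.79875028e-02  3.39868215e-03 -6.51015643e-04] [-0.28  0.57  0.77  1.76  0.    2.83]
```

View pics/w4.png

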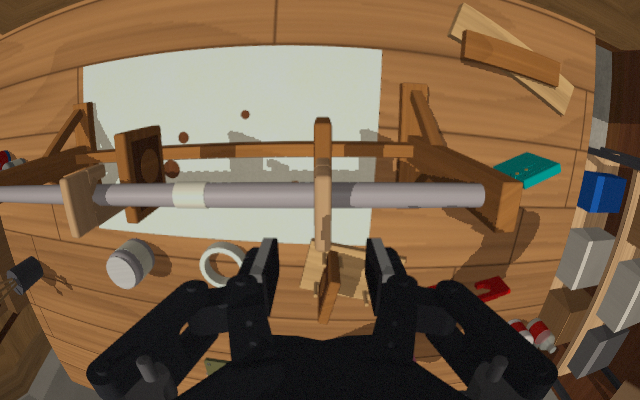

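Request:
step_arm(
  plan=[
    {"tx": -0.1,"ty": 0.1,"tz": -3,"ax": 0,"ay": 0,"az": 0},
    {"tx": 0,"ty": 0,"tz": -3,"ax": 0,"ay": 0,"az": 0},
    {"tx": 0,"ty": 0,"tz": -2,"ax": 0,"ay": 0,"az": 0},
    {"tx": 0,"ty": 0,"tz": 0,"ax": 0,"ay": 0,"az": 0},
    {"tx": 0,"ty": 0,"tz": 0,"ax": 0,"ay": 0,"az": 0},
    {"tx": 0,"ty": 0,"tz": 0,"ax": 0,"ay": 0,"az": 0},
  ],
)

```text
clock: 13.28
tcp_pos: [0.6504, -0.1838, 0.3051]
orientation: [1.0, 0.018, 0.001, -0.001]
ft_force: [-0.2, 0.0, 0.4]
grip_width: 0.0448
gripper_force: 0.0
```

Request:
step_arm(
  plan=[
    {"tx": 0,"ty": 0,"tz": 0,"ax": 0,"ay": 0,"az": 0},
    {"tx": 0,"ty": 0,"tz": 0,"ax": 0,"ay": 0,"az": 0},
    {"tx": 0,"ty": 0,"tz": 0,"ax": 0,"ay": 0,"az": 0},
    {"tx": 0,"ty": 0,"tz": 0,"ax": 0,"ay": 0,"az": 0},
    {"tx": 0,"ty": 0,"tz": 0,"ax": 0,"ay": 0,"az": 0},
    {"tx": 0,"ty": 0,"tz": 0,"ax": 0,"ay": 0,"az": 0},
  ],
  jaw=0.6,
  newtons=30,
)

```text
clock: 14.02
tcp_pos: [0.6499, -0.1839, 0.3039]
orientation: [1.0, 0.018, 0.0, -0.001]
ft_force: [-0.4, -3.0, 5.5]
grip_width: 0.0115
gripper_force: 33.8
```

```bash
python3 - <<'E'
from h import *
C=cloud(snap('scene','scene_m')); im=np.load('scene_m.npz')['image'].astype(int)
st=bot.get_state(); print(st['tcp_pos'],st['ft_force'],st['grip_width'],st['gripper_force'])
E
```

```text
[ 0.64983786 -0.18395603  0.30387907] [ 0.04955876 -2.40652539  5.89002442] 0.011522361193588742 33.792402148246765
```

Request:
step_arm(
  plan=[
    {"tx": -0.02,"ty": 0.6,"tz": 0,"ax": 0,"ay": 0,"az": 0},
    {"tx": -0.04,"ty": 1,"tz": 0,"ax": 0,"ay": 0,"az": 0},
    {"tx": -0.04,"ty": 1,"tz": 0,"ax": 0,"ay": 0,"az": 0},
    {"tx": -0.04,"ty": 1,"tz": 0,"ax": 0,"ay": 0,"az": 0},
    {"tx": -0.04,"ty": 1,"tz": 0,"ax": 0,"ay": 0,"az": 0},
    {"tx": -0.04,"ty": 1,"tz": 0,"ax": 0,"ay": 0,"az": 0},
    {"tx": -0.04,"ty": 1,"tz": 0,"ax": 0,"ay": 0,"az": 0},
    {"tx": -0.04,"ty": 1,"tz": 0,"ax": 0,"ay": 0,"az": 0},
    {"tx": -0.04,"ty": 1,"tz": 0,"ax": 0,"ay": 0,"az": 0},
    {"tx": -0.02,"ty": 0.5,"tz": 0,"ax": 0,"ay": 0,"az": 0},
    {"tx": 0,"ty": 0,"tz": 0,"ax": 0,"ay": 0,"az": 0},
    {"tx": 0,"ty": 0,"tz": 0,"ax": 0,"ay": 0,"az": 0},
  ],
)

```text
clock: 15.58
tcp_pos: [0.6466, -0.093, 0.3038]
orientation: [1.0, 0.018, 0.0, -0.001]
ft_force: [3.1, -3.3, 5.4]
grip_width: 0.0115
gripper_force: 33.8
```

Sliding works (22 mm short of the tape's centre). Now go on to the tape.

Request:
step_arm(
  plan=[
    {"tx": -0.02,"ty": 0.6,"tz": 0,"ax": 0,"ay": 0,"az": 0},
    {"tx": -0.03,"ty": 0.8,"tz": 0,"ax": 0,"ay": 0,"az": 0},
    {"tx": -0.03,"ty": 0.8,"tz": 0,"ax": 0,"ay": 0,"az": 0},
    {"tx": 0,"ty": 0,"tz": 0,"ax": 0,"ay": 0,"az": 0},
    {"tx": 0,"ty": 0,"tz": 0,"ax": 0,"ay": 0,"az": 0},
    {"tx": 0,"ty": 0,"tz": 0,"ax": 0,"ay": 0,"az": 0},
  ],
)

```text
clock: 16.32
tcp_pos: [0.6458, -0.0708, 0.3038]
orientation: [1.0, 0.018, 0.0, -0.002]
ft_force: [1.7, -3.5, 5.7]
grip_width: 0.0112
gripper_force: 33.9
```

```bash
python3 - <<'E'
from h import *
a=snap('scene','s5')['image'][200:290,240:360,::-1]; b=snap('wrist','w5')['image'][130:260,220:420,::-1]
a=cv2.resize(a,(800,600),interpolation=2)[:300+0]if 0 else cv2.resize(a,(400,300),interpolation=2); b=cv2.resize(b,(400,300),interpolation=2)
cv2.imwrite('pics/j5.png',np.hstack([a,b])); print(bot.get_state()['tcp_pos'])
E
```

```text
[ 0.64573666 -0.0708466   0.3038049 ]
```

View pics/j5.png

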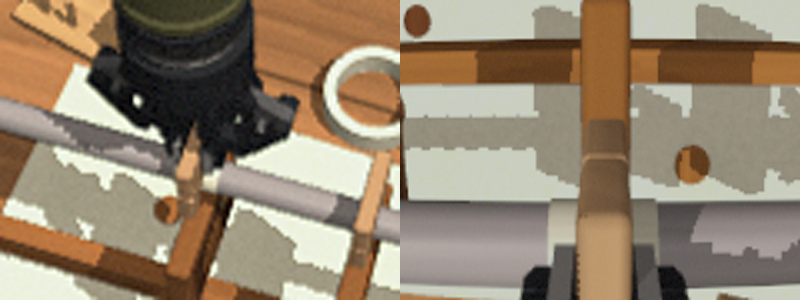

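The hook (580–630) is centred on the tape (549–658) in the wrist view, so I release it and lift away.

Request:
step_arm(
  plan=[
    {"tx": 0,"ty": 0,"tz": 0,"ax": 0,"ay": 0,"az": 0},
    {"tx": 0,"ty": 0,"tz": 0,"ax": 0,"ay": 0,"az": 0},
    {"tx": 0,"ty": 0,"tz": 0,"ax": 0,"ay": 0,"az": 0},
    {"tx": 0,"ty": 0,"tz": 0,"ax": 0,"ay": 0,"az": 0},
    {"tx": 0,"ty": 0,"tz": 1,"ax": 0,"ay": 0,"az": 0},
    {"tx": 0,"ty": 0,"tz": 2,"ax": 0,"ay": 0,"az": 0},
    {"tx": 0,"ty": 0,"tz": 3,"ax": 0,"ay": 0,"az": 0},
    {"tx": 0,"ty": 0,"tz": 3,"ax": 0,"ay": 0,"az": 0},
    {"tx": -3,"ty": 0,"tz": 3,"ax": 0,"ay": 0,"az": 0},
    {"tx": -4,"ty": 0,"tz": 0,"ax": 0,"ay": 0,"az": 0},
    {"tx": -5,"ty": 0,"tz": 0,"ax": 0,"ay": 0,"az": 0},
    {"tx": -5,"ty": 0,"tz": 0,"ax": 0,"ay": 0,"az": 0},
    {"tx": 0,"ty": 0,"tz": 0,"ax": 0,"ay": 0,"az": 0},
    {"tx": 0,"ty": 0,"tz": 0,"ax": 0,"ay": 0,"az": 0},
    {"tx": 0,"ty": 0,"tz": 0,"ax": 0,"ay": 0,"az": 0},
    {"tx": 0,"ty": 0,"tz": 0,"ax": 0,"ay": 0,"az": 0},
    {"tx": 0,"ty": 0,"tz": 0,"ax": 0,"ay": 0,"az": 0},
    {"tx": 0,"ty": 0,"tz": 0,"ax": 0,"ay": 0,"az": 0},
    {"tx": 0,"ty": 0,"tz": 0,"ax": 0,"ay": 0,"az": 0},
    {"tx": 0,"ty": 0,"tz": 0,"ax": 0,"ay": 0,"az": 0},
  ],
  jaw=4,
)

```text
clock: 18.92
tcp_pos: [0.4751, -0.0705, 0.4232]
orientation: [1.0, 0.018, -0.0, -0.002]
ft_force: [-0.3, 0.7, -0.3]
grip_width: 0.04
gripper_force: 0.0
```

```bash
python3 - <<'E'
from hk import *
hook(-.12,-.02); hook(0.01,.1)
cv2.imwrite('pics/s6c.png',cv2.resize(cv2.imread('pics/scene_m.png')[190:310,200:400],None,fx=4,fy=4,interpolation=2))
E
```

```text
scene 208 [ 0.6502 -0.069   0.3248] min [ 0.62  -0.076  0.305] max [ 0.675 -0.064  0.332]
 yaw 0.032hk.py:6: RuntimeWarning: Mean of empty slice.
  p=C[m]; print(nm,len(p),p.mean(0).round(4),'min',np.percentile(p,2,axis=0).round(3),'max',np.percentile(p,98,axis=0).round(3))
  ret = um.true_divide(
Traceback (most recent call last):
  File "hk.py", line 6, in hook
    p=C[m]; print(nm,len(p),p.mean(0).round(4),'min',np.percentile(p,2,axis=0).round(3),'max',np.percentile(p,98,axis=0).round(3))
                                                     ~~~~~~~~~~~~~^^^^^^^^^^^^
IndexError: index -1 is out of bounds for axis 0 with size 0
```

The scene view puts the hook at y -0.070 against the tape's -0.0705, with its crown at the seated height. The top view is blocked by the arm. I'm handing in.

```bash
python3 -c "
from bench import bot
print(bot.sign_off())"
```

```text
the job is handed in; nothing more can be done
None
```

The hooked plaque hangs still and released on the tape mark, within about 1 mm of its centre as measured before hand-in; the job is handed in, and the sign-off returned no verdict.

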